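# Gauge a heat-sink bar with a flip stop

## Task

Flip the jig's stop leaf fully down, then set the finned heat-sink bar flat on the blue plate, long side flush against the fence, and slide it along the fence until its end bears on the brass screw of the stop. Hold it there for about a second with a light but definite push of about 6 N onto the screw, the bar touching the fence, and never load the stop with more than 12 N. Then let go and flip the leaf right up out of the way without shifting the gauged bar, leaving the other things on the bench alone.

Things in the scene. Friction and masses are not known exactly. Their poses are not given: they have to be found in the camera images.
- jig: Blue steel base plate of the marking jig, 110 (x) x 240 (y) x 10 mm, fixed to the bench; smooth, friction about 0.35. Origin: centre of its underside. Its y axis runs along the fence, towards the stop end; x points away from the robot, towards the fence. The jig's place and yaw differ each time.
- fence: Aluminium fence bar fixed on the plate, 18 (x) x 240 (y) x 9 mm high, so its top is 19 mm above the bench; axes parallel to the jig's, fixed at x = +40 mm, y = 0 of the jig. Origin: centre of its underside, on top of the plate. The face that the bar goes against is its -x face, 9 mm from the origin.
- stop_block: Black hinge block of the flip stop, 24 (x) x 34 (y) x 36 mm, fixed rigidly on top of the fence, with all that it carries (leaf and screw). Origin: centre of its underside, on top of the fence, axes parallel to the jig's. Its place along the fence differs each time.
- hinge (a point): Centre of the leaf's hinge, 28 mm above the block's origin, axes as the block's. The hinge axis runs along y, parallel to the fence.
- flip_leaf (a joint): Leaf angle: 0 = fully down (level, pointing to -x of the block, to the robot), 1.57 = straight up, 1.95 = end of travel. Starts raised; a stiff hinge (0.07 N m, 1 N at the tab) keeps it where it is left. The leaf is a 12 mm thick (y) aluminium arm; when down, its foot, 28 mm long (x), centred 36 mm in front of the hinge, reaches down to 3 mm above the plate and blocks the way along the fence.
- leaf_tab (a point): Centre of the red finger tab at the leaf's free end: 12 mm thick (y), 22 mm long, 26 mm tall. With the leaf down it lies 72 mm in front (-x) of the hinge and 8 mm above it; it turns with the leaf. Pinched across its thickness (along the hinge axis), it can turn in the pinch while it is led round the hinge.
- leaf_face (a point): Point fixed to the block: centre of the foot's gauging face (-y side) when the leaf is down; 36 mm in front of the hinge, 6 mm to -y of it, 22 mm below it. A rigid round brass set screw, 10 mm thick, stands 2 to 16 mm out of this face towards -y, set differently each time; its length is not measured: find its tip by touch.
- heatsink_bar: Loose aluminium heat-sink profile, 48 (x) x 110 (y) x 46 mm tall, symmetric, either end may be gauged; 0.17 to 0.35 kg. On a 6 mm thick flange (48 mm wide) stand fins, a block 22 mm wide (x), full length, up to 46 mm: grasp across it from above, fingertips higher than the 9 mm fence. Origin: centre of underside. Starts flat on the bench, right of the jig.
- solder_spool: Bystander: spool of solder, 49 mm across, 43 mm tall, standing; origin centre of underside.
- flux_bottle: Bystander: small white dropper bottle, 30 mm across, 74 mm tall, standing; origin centre of underside.
- side_cutters: Bystander: red-handled cutters lying flat, 41 x 104 x 12 mm; origin centre of underside.

How it is judged (in metres and radians):
On the way, in this order (a step that is already met when the one before it is completed fails the run):
1. the leaf is fully down (value of joint flip_leaf below 0.06 rad), for 0.2 s.
2. the bar lies flat against the fence and is pressed on the set screw of the lowered stop (value of joint flip_leaf below 0.06 rad and contact force between heatsink_bar and stop_block above 3 N and contact force between heatsink_bar and fence above 0.5 N and x of heatsink_bar in the frame of fence between -0.035 and -0.0312 m and z of heatsink_bar in the frame of jig between 0.008 and 0.012 m and angle between the y axis of heatsink_bar and the y axis of fence, either way round below 0.04 rad and angle between heatsink_bar's own z axis and vertical below 0.05 rad and y of heatsink_bar in the frame of stop_block between -0.079 and -0.0615 m), for 0.5 s.
3. the leaf is flipped up and the gauged bar is still in its place (value of joint flip_leaf above 1.4 rad and x of heatsink_bar in the frame of fence between -0.035 and -0.0312 m and z of heatsink_bar in the frame of jig between 0.008 and 0.012 m and angle between the y axis of heatsink_bar and the y axis of fence, either way round below 0.04 rad and angle between heatsink_bar's own z axis and vertical below 0.05 rad and y of heatsink_bar in the frame of stop_block between -0.079 and -0.0615 m), for 0.2 s.
At the end, for the whole second after the job is handed in: The leaf is raised beyond 1.4 rad; the bar is at rest, flat on the plate within 2 mm, parallel to the fence within 0.04 rad, within 2 mm of touching it, its end 0.5 to 18 mm from leaf_face along the fence (where the screw tip was), not shifted since it was gauged (all of step 3 and linear speed of heatsink_bar below 0.01 m/s).
It fails at once if the stop is loaded by the bar with more than 12 N (contact force between heatsink_bar and stop_block above 12 N).
It fails at once if the gauged bar is shifted while the leaf is raised (value of joint flip_leaf above 0.2 rad and linear speed of heatsink_bar above 0.02 m/s and y of heatsink_bar in the frame of stop_block between -0.08 and -0.058 m and x of heatsink_bar in the frame of fence between -0.037 and -0.029 m and z of heatsink_bar in the frame of jig between 0.006 and 0.014 m).
It fails at once if solder spool, bottle or cutters are moved by more than 30 mm or the bottle or spool is tipped (distance of any of solder_spool, flux_bottle, side_cutters from where it was at the start of the episode above 0.03 m or angle between any of solder_spool, flux_bottle's own z axis and vertical above 0.4 rad).
It also fails if it takes over 72 s, if anything falls off the work surface, if the arm or the gripper's body presses on something with over 40 N, if the wrist force passes 120 N, or if a joint passes its speed limit or range.

## Robot

A 6-joint arm with a two-finger parallel gripper is mounted at the origin on a cart in front of the work surface, level with it; the furniture and walls round the work are solid. World frame = base frame: x ahead of the robot, y to its left, z up, the work surface at z = 0. Lengths are in m, angles in degrees, forces in N, time in s.
With the tool pointing down it reaches from about 0.3 to 0.875 m from the base axis. Payload 6.4 kg.
Tool frame: the origin (TCP) lies midway between the tips of the shut fingers; the grasp point (between the pads) lies ctrl.pinch_z behind it (ctrl.pinch_z is the distance from the TCP to the grasp point, in m); z points along the fingers, y is the direction in which the jaws open and shut (so a half turn about z gives the same grasp; the last joint's range is limited). The gripper opens to 88 mm and grips with 3 to 60 N. Pads are 18 mm wide; open, the fingers measure 123 mm over their backs; the gripper's body (75 mm by 187 mm) begins 45 mm behind the grasp point.
Start: joints at [64.555, 10.359, 92.074, -0, 77.567, -11.82], TCP at [0.135, 0.559, 0.239] pointing down, gripper open.
Joint ranges: [-171.53, 171.53], [-51.25, 118.39], [17.06, 147.69], [-65.23, 245.23], [0, 150.52], [-178.68, 178.68]. Speed limits (degrees/s): [147.25, 147.25, 172.46, 180, 180, 180].

## Interface

Orientations are given as [roll, pitch, yaw] about the fixed x, y, z axes, in that order (R = Rz(yaw) Ry(pitch) Rx(roll)).
In Python, from station import ctrl, read_camera gives the robot as it stands.
- The arm moves only by the tool apply_moves, never from a script. Its argument "steps" is a list of rows, each a list of 5 numbers: the shift along the tool's x, y, z in cm, then the turn about the tool's z in rad, then the opening, from 0 (shut) to 1 (fully open). In form: [[dx, dy, dz, turn, jaw], ...]. A call has 1 to 12 rows; each row shifts and turns the commanded pose from where the row before left it, along the tool's axes as they then stand; what a row does not reach is not made up. A row lasts 1/10 s, in which the tool goes at most 50 mm and 8.59 degrees, less where a joint would pass 70% of its speed; a pose out of reach is approached as far as the arm can. A call is refused whole if a number of a shift passes 5 or a number of a turn 0.15, either way. A call with a gripper value outside its range is refused whole. The fingers move at their own pace and stop on an object; "newtons" is the grip in N (left out, the last holds). Time passes only in rows, so rows that do not move let the fingers close. It gives the time, the measured TCP pose, the force and the opening at its end, in the units of the state.
- ctrl.read_state(): the state, without advancing time (a new reading comes with each control period).
- read_camera(name): name is "side" or "top" or "wrist"; returns a dict with "pixels" (480x640x3 uint8, blue, green, red), "depth" (480x640 float32, m along the optical axis (not along the pixel's ray), 0 where there is no reading), "mtx" (3x3 intrinsics, pixels), "k1" (the pictures are not rectified: a ray, as slopes to the right and down, at radius r is drawn at 1 + k1 r^2 times it, then the intrinsics apply), "pose" (4x4, takes a point from camera to world coordinates); the wrist camera has in their place "mount" (4x4, takes a point from camera to tool coordinates, whose origin is the TCP and whose axes are the flange's). Camera axes: x right, y up, looking along -z (the intrinsics and any distortion apply to the point x, -y, -z); pixel columns grow to the right and rows downward; lengths in m; the calibration is good to about 2 mm. A picture is of the moment at which its call begins: read the wrist's pose just before it.
- ctrl.hand_in(): hands the job in, once; it reports no verdict.
The state is a dict: "time_s": time; "joint_positions": joint angles; "joint_velocities": joint speeds; "tau": joint torques, N m; "eef_pos": TCP position; "orientation": TCP orientation; "force": force on the tool from outside, world axes, zero at the start; "torque": the same for the moment, N m; "gripper_width": finger opening in m.
Only numpy, scipy, OpenCV 4.12 (cv2) and the standard library are available. Lean on these libraries where they do the work, as an engineer would, in place of code of your own. Each camera call takes 0.05 s, during which the arm holds its last target. There are 200 camera calls.

## Working session

There is one attempt and no reset: what is moved stays moved. The work goes in short steps, Python scripts to look and compute and a tool call to move; the robot and the scene stay as the last step left them, time stands still between calls to the robot, and variables do not carry over. Pictures are saved under pics/ and viewed, about 8 in all and at most 12, crops included, and the job is handed in when it is done.

Besides the shell and the picture viewer there is one more tool, called as name([rows], argument=value, ...), one row to a line, values as JSON. apply_moves: Moves the arm, as the interface text tells. Its arguments: {"type":"object","properties":{"steps":{"type":"array","items":{"type":"array","items":{"type":"number"}}},"newtons":{"type":"number"}},"required":["steps"]}

```bash
mkdir -p pics
cat > h.py <<'E'
import numpy as np,cv2
from scipy.spatial.transform import Rotation as R
from station import ctrl,read_camera
def cam(name):
    s=ctrl.read_state(); c=read_camera(name)
    if 'mount' in c:
        T=np.eye(4);T[:3,:3]=R.from_euler('xyz',s['orientation'],degrees=True).as_matrix();T[:3,3]=s['eef_pos'];c['pose']=T@c['mount']
    return c
def cloud(c):
    v,u=np.mgrid[0:480,0:640].astype(np.float32)
    K=np.array(c['mtx']);p=np.stack([u.ravel(),v.ravel()],1)[:,None]
    q=cv2.undistortPoints(p.astype(np.float64),K,np.array([c['k1'],0,0,0.]))[:,0]
    d=c['depth'].ravel().astype(float)
    P=np.stack([q[:,0]*d,-q[:,1]*d,-d],1)
    W=P@c['pose'][:3,:3].T+c['pose'][:3,3]
    W[d==0]=np.nan
    return W.reshape(480,640,3)
E
python3 - <<'E'
from h import *
print(ctrl.read_state(),ctrl.pinch_z)
for n in('top','side'):
    c=cam(n);W=cloud(c);np.savez(n,W=W,px=c['pixels']);cv2.imwrite(f'pics/{n}.png',c['pixels']);print(n,c['pose'].round(3).tolist(),c['k1'],np.array(c['mtx']).tolist())
E
```

```text
{'time_s': 0.0, 'joint_positions': array([ 6.45549458e+01,  1.03984188e+01,  9.21303079e+01, -1.43525168e-03,
        7.75656890e+01, -1.18185304e+01]), 'joint_velocities': array([ 0.05981267, -0.02958712,  0.03407874, -0.06918338, -0.00288771,
        0.01673883]), 'tau': array([ 8.32995065e-04, -4.33876669e+01, -3.41844785e+01,  7.04317773e-02,
        3.87170655e-02, -1.56850047e-04]), 'eef_pos': array([0.13521442, 0.55834587, 0.23785559]), 'orientation': array([-1.79907299e+02, -1.79661556e-02,  1.66373772e+02]), 'force': array([-0.22282724,  0.04989435,  0.58813161]), 'torque': array([-0.00130863,  0.02769717,  0.03256766]), 'gripper_width': 0.08821678284699523} 0.0187
top [[-0.001, 0.996, -0.087, 0.435], [-1.0, -0.002, -0.012, 0.229], [-0.012, 0.087, 0.996, 1.238], [0.0, 0.0, 0.0, 1.0]] -0.08188343296452917 [[624.582614632439, 0.0, 320.95282978643155], [0.0, 624.582614632439, 242.01959545073737], [0.0, 0.0, 1.0]]
side [[0.835, 0.35, -0.425, 0.187], [-0.55, 0.542, -0.635, -0.328], [0.008, 0.764, 0.645, 0.604], [0.0, 0.0, 0.0, 1.0]] -0.004314923045937759 [[438.34325154387403, 0.0, 310.7080321976925], [0.0, 438.34325154387403, 239.6577682859128], [0.0, 0.0, 1.0]]
```

View pics/top.png

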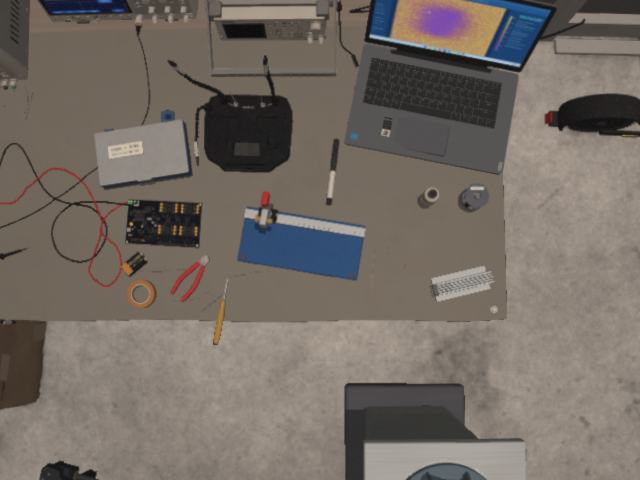

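View pics/side.png

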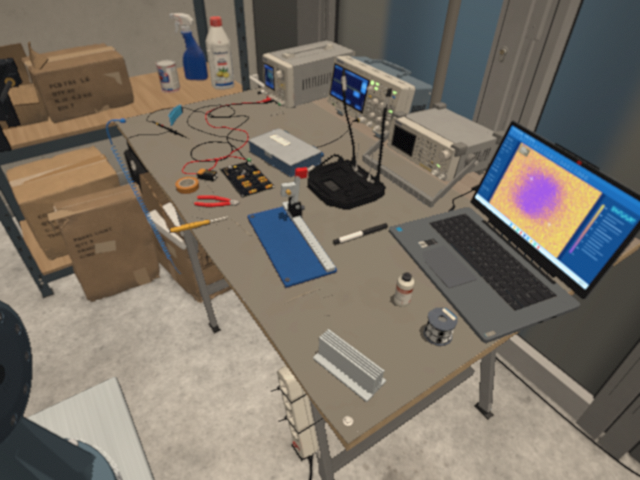

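Top view: the jig is at (240–365, 208–278), with the fence on its far side. The hinge block is at about (265,216) with the raised red tab at (265,197). The bar is at (462,284), spool (474,197), bottle (430,195) and cutters (190,277). Next I'll measure from the depth.

Run:
```python
from h import *
for n in('top','side'):
    z=np.load(n+'.npz');W=z['W'];px=z['px'].astype(int);b,g,r=px[...,0],px[...,1],px[...,2]
    X,Y,Z=W[...,0],W[...,1],W[...,2]
    ok=np.isfinite(Z)
    blue=ok&(b>g+40)&(b>r+60)&(abs(Z-.01)<.015)&(X>.3)&(X<.65)&(Y>.0)&(Y<.6)
    k=cv2.connectedComponentsWithStats(blue.astype(np.uint8))
    i=1+np.argmax(k[2][1:,4]);m=k[1]==i
    rect=cv2.minAreaRect(W[m][:,:2].astype(np.float32));print(n,'blue',rect,np.median(Z[m]),cv2.boxPoints(rect).round(4).tolist())
    c=np.array(rect[0])
    near=ok&(abs(X-c[0])<.12)&(abs(Y-c[1])<.18)
    f=near&(abs(Z-.019)<.006)&(r>120)&(abs(b-r)<40)
    print('fence',f.sum(),cv2.minAreaRect(W[f][:,:2].astype(np.float32)),np.median(Z[f]))
    t=near&(Z>.035)
    print('tall',t.sum(),W[t].min(0),W[t].max(0))
    red=near&(r>g+70)&(r>b+70)&(Z>.03)
    print('red',red.sum(),np.median(W[red],0),W[red].min(0),W[red].max(0))
    bar=ok&(X>.25)&(X<.5)&(Y<.1)&(Y>-.2)
    fi=bar&(Z>.03)&(Z<.06); fl=bar&(Z>.003)&(Z<.06)
    k=cv2.connectedComponentsWithStats(fi.astype(np.uint8));fi=k[1]==1+np.argmax(k[2][1:,4])
    k=cv2.connectedComponentsWithStats(fl.astype(np.uint8));fl=k[1]==1+np.argmax(k[2][1:,4])
    for m in(fi,fl): print('bar',m.sum(),cv2.minAreaRect(W[m][:,:2].astype(np.float32)),W[m].mean(0),Z[m].max())
    tb=ok&(X>.3)&(X<.5)&(Y>.0)&(Y<.1)&(abs(Z)<.02);print('bench z',np.median(Z[tb]))
```

```text
Traceback (most recent call last):
ValueError: attempt to get argmax of an empty sequence
```

Run:
```python
from h import *
for n in('top','side'):
    z=np.load(n+'.npz');W=z['W'];px=z['px']
    for u,v in ([(300,250),(260,260),(462,284),(265,197),(400,240),(330,230)] if n=='top' else [(290,250),(350,360),(300,173)]): print(n,u,v,W[v,u],px[v,u])
```

```text
top 300 250 [0.52624254 0.28554222 0.0124384 ] [114  76  47]
top 260 260 [0.50674858 0.36458504 0.01039083] [115  77  49]
top 462 284 [ 0.45871115 -0.0329457   0.01033812] [144 148 153]
top 265 197 [0.61359629 0.34360599 0.12689217] [ 47  50 178]
top 400 240 [ 0.54687362  0.08686736 -0.00155172] [ 95 107 118]
top 330 230 [0.56512442 0.22639317 0.01793678] [167 174 178]
side 290 250 [0.52504061 0.25283118 0.01024922] [130  86  46]
side 350 360 [ 0.45119495 -0.04219129  0.04601813] [165 177 181]
side 300 173 [0.60459517 0.33883578 0.12199712] [ 24  27 141]
```

Run:
```python
from h import *
for n in('top','side'):
    z=np.load(n+'.npz');W=z['W'];px=z['px'].astype(int);b,g,r=px[...,0],px[...,1],px[...,2]
    X,Y,Z=W[...,0],W[...,1],W[...,2]
    ok=np.isfinite(Z)
    def big(m):
        k=cv2.connectedComponentsWithStats(m.astype(np.uint8));return k[1]==1+np.argmax(k[2][1:,4])
    m=big(ok&(b>g+20)&(b>r+35)&(abs(Z-.01)<.015)&(X>.4)&(X<.7)&(Y>.1)&(Y<.5))
    rect=cv2.minAreaRect(W[m][:,:2].astype(np.float32));print(n,'blue',rect,np.median(Z[m]),cv2.boxPoints(rect).round(4).tolist())
    c=np.array(rect[0])
    near=ok&(abs(X-c[0])<.12)&(abs(Y-c[1])<.18)
    f=big(near&(abs(Z-.019)<.006)&(r>140)&(abs(b-r)<40))
    p=W[f];rf=cv2.minAreaRect(p[:,:2].astype(np.float32))
    print('fence',f.sum(),rf,np.median(Z[f]),cv2.boxPoints(rf).round(4).tolist())
    t=near&(Z>.04)&(Z<.065)&~((r>g+50));print('block',t.sum(),cv2.minAreaRect(W[t][:,:2].astype(np.float32)),W[t].mean(0))
    red=near&(r>g+60)&(r>b+60)&(Z>.03)
    print('red',red.sum(),np.median(W[red],0),W[red].min(0),W[red].max(0))
    bar=ok&(X>.35)&(X<.55)&(Y<.1)&(Y>-.15)
    for q in(.035,.003):
        m=big(bar&(Z>q)&(Z<.06));rr=cv2.minAreaRect(W[m][:,:2].astype(np.float32))
        print('bar',m.sum(),rr,W[m].mean(0),Z[m].max(),cv2.boxPoints(rr).round(3).tolist())
```

```text
top blue ((0.5293012857437134, 0.2858123183250427), (0.23788636922836304, 0.08421830832958221), 80.48715209960938) 0.009802340902745676 [[0.46810001134872437, 0.17550000548362732], [0.5511999726295471, 0.1615000069141388], [0.590499997138977, 0.3962000012397766], [0.5073999762535095, 0.4101000130176544]]
fence 724 ((0.5747938752174377, 0.2450122833251953), (0.17305263876914978, 0.017477774992585182), 80.1990966796875) 0.01883899266054312 [[0.5515000224113464, 0.16120000183582306], [0.5687000155448914, 0.1582999974489212], [0.5981000065803528, 0.3287999927997589], [0.5809000134468079, 0.33180001378059387]]
block 96 ((0.5949127674102783, 0.34707561135292053), (0.03554278612136841, 0.018469130620360374), 76.7599105834961) [0.59345723 0.34350293 0.0533709 ]
red 85 [0.61098847 0.34350445 0.12820712] [0.59869249 0.33788224 0.12254847] [0.62330317 0.35049344 0.13464061]
bar 427 ((0.4609684646129608, -0.030685409903526306), (0.022452931851148605, 0.11009303480386734), 13.248372077941895) [ 0.46065353 -0.02985034  0.04497455] 0.053139820054588505 [[0.43700000643730164, 0.019999999552965164], 
[... 1359 characters left out ...]
 ((0.45861542224884033, -0.03221188485622406), (0.02450546622276306, 0.11057578772306442), 13.132946968078613) [ 0.45789058 -0.03541719  0.04386046] 0.048669692279011745 [[0.4339999854564667, 0.01899999938905239], [0.45899999141693115, -0.08900000154972076], [0.4830000102519989, -0.08299999684095383], [0.4580000042915344, 0.024000000208616257]]
bar 2485 ((0.4582601487636566, -0.03186772018671036), (0.048306189477443695, 0.11288991570472717), 12.80734920501709) [ 0.45258591 -0.03851136  0.02773099] 0.048669692279011745 [[0.421999990940094, 0.017999999225139618], [0.44699999690055847, -0.09200000017881393], [0.49399998784065247, -0.0820000022649765], [0.4690000116825104, 0.028999999165534973]]
```

```bash
cat >> h.py <<'E'
A=np.deg2rad(-9.6);O=np.array([.542,.2836])
def w2j(p):
    d=np.asarray(p)[...,:2]-O;return np.stack([d[...,0]*np.cos(A)+d[...,1]*np.sin(A),-d[...,0]*np.sin(A)+d[...,1]*np.cos(A)],-1)
def j2w(p): return O+np.array([p[0]*np.cos(A)-p[1]*np.sin(A),p[0]*np.sin(A)+p[1]*np.cos(A)])
def delta(target,yaw=None):
    s=ctrl.read_state();M=R.from_euler('xyz',s['orientation'],degrees=True).as_matrix()
    d=M.T@(np.array(target)-s['eef_pos'])*100
    t=0 if yaw is None else -np.deg2rad((yaw-s['orientation'][2]+180)%360-180)
    return d.round(2),round(float(t),3)
E
python3 - <<'E'
from h import *
for n in('top','side'):
    W=np.load(n+'.npz')['W']; m=(W[...,0]>.45)&(W[...,0]<.78)&(W[...,2]>.05)&(W[...,1]>.1)&(W[...,1]<.6)
    P=W[m]
    for x in np.arange(.45,.78,.03):
        q=P[(P[:,0]>=x)&(P[:,0]<x+.03)]
        if len(q): print(n,round(x,2),len(q),q[:,1].min().round(3),q[:,1].max().round(3),q[:,2].max().round(3))
c=cam('wrist');print(np.array(c['mount']).round(3).tolist(),np.array(c['mtx'])[0],c['k1'])
print(delta([*j2w([.02,.06]),.26],170.4))
E
```

```text
top 0.54 28 0.346 0.356 0.101
top 0.57 257 0.33 0.366 0.129
top 0.6 108 0.332 0.361 0.135
side 0.54 59 0.336 0.357 0.102
side 0.57 321 0.329 0.363 0.13
side 0.6 114 0.336 0.349 0.131
[[-0.001, 0.95, 0.311, 0.081], [1.0, 0.0, 0.001, 0.0], [0.0, 0.311, -0.95, -0.147], [0.0, 0.0, 0.0, 1.0]] [341.84821042   0.         322.1328857 ] -0.022692266458185062
(array([-47.58, -11.01,  -2.19]), -0.07)
```

apply_moves([
  [-4.0,-0.9,-0.2,-0.07,1],
  [-4.0,-0.7,-0.2,0,1],
  [-4.0,-0.7,-0.2,0,1],
  [-4.0,-0.7,-0.2,0,1],
  [-4.0,-0.7,-0.2,0,1],
  [-4.0,-0.7,-0.2,0,1],
  [-4.0,-0.7,-0.2,0,1],
  [-4.0,-0.7,-0.2,0,1],
  [-4.0,-0.7,-0.2,0,1],
  [-4.0,-0.7,-0.2,0,1],
  [-4.0,-0.6,-0.2,0,1],
  [-3.0,-0.6,0,0,1],
])

```text
time_s: 1.35
eef_pos: [0.5858, 0.3936, 0.2604]
orientation: [-180.0, 0.0, 170.3]
force: [0.1, 0.2, 0.3]
gripper_width: 0.088
```

Run:
```python
from h import *
s=ctrl.read_state();print(s['time_s'],s['eef_pos'],s['orientation'],w2j(s['eef_pos']),s['force'])
c=cam('wrist');W=cloud(c);px=c['pixels'];np.savez('w1',W=W,px=px);cv2.imwrite('pics/w1.png',px)
print(delta([*j2w([.02,.06]),.26],170.4))
px=px.astype(int);b,g,r=px[...,0],px[...,1],px[...,2]
m=(r>g+50)&(r>b+50)&(W[...,2]>.05)
P=W[m];J=w2j(P);print(m.sum(),J.min(0),J.max(0),J.mean(0),P[:,2].min(),P[:,2].max())
```

```text
1.35 [0.58581137 0.39361833 0.26040759] [-1.79988244e+02  9.37879800e-03  1.70319373e+02] [0.02485022 0.11578401] [0.10531095 0.15873133 0.28061085]
(array([ 0.85, -5.39, -0.02]), -0.005)
469 [0.02067689 0.05572906] [0.07067623 0.0779336 ] [0.05493054 0.07169665] 0.0896627330503788 0.13242216480494967
```

View pics/w1.png

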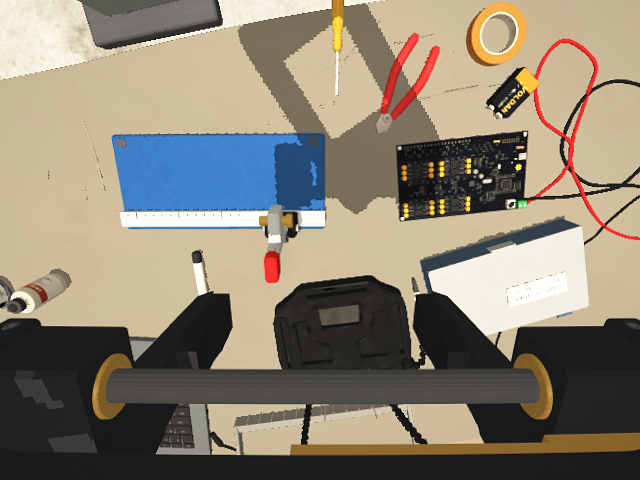

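Wrist view: the jig lies level in the image (120–325, 133–228), the leaf is at (272,220) and the red tab at (272,265), with a clear approach. I'll refine the jig and tab from this view.

Run:
```python
from h import *
z=np.load('w1.npz');W=z['W'];px=z['px'].astype(int);b,g,r=px[...,0],px[...,1],px[...,2];Z=W[...,2]
J=w2j(W)
near=(abs(J[...,0])<.09)&(abs(J[...,1])<.16)
m=near&(b>g+30)&(abs(Z-.01)<.008);rr=cv2.minAreaRect(J[m].astype(np.float32));print('blue',rr,Z[m].mean())
m=near&(r>190)&(abs(Z-.019)<.006)&(J[...,0]>.02);print('fence',m.sum(),Z[m].mean(),J[m].min(0),J[m].max(0))
q=J[m];e=np.digitize(q[:,1],np.arange(-.12,.121,.03))
for i in range(1,9):
    s=q[e==i,0]
    if len(s)>10: print(i,np.percentile(s,[2,98]).round(4))
red=near&(r>g+50)&(r>b+50)&(Z>.05)
for lo in np.arange(.085,.135,.005):
    k=red&(Z>lo)&(Z<=lo+.005)
    if k.sum()>3: print('red z',lo.round(3),k.sum(),J[k].min(0).round(4),J[k].max(0).round(4))
t=near&(Z>.045)&(Z<.065)&(J[...,0]>.02);print('block',t.sum(),J[t].min(0),J[t].max(0))
l=near&(Z>.062)&~red
for lo in np.arange(.06,.125,.01):
    k=l&(Z>lo)&(Z<=lo+.01)
    if k.sum()>3: print('leaf z',lo.round(3),k.sum(),J[k].min(0).round(4),J[k].max(0).round(4))
```

```text
blue ((-0.0015355311334133148, -0.001405961811542511), (0.23947645723819733, 0.10900436341762543), 89.7113265991211) 0.011098772082918467
fence 2390 0.019972666141638916 [ 0.02888583 -0.12148282] [0.04896967 0.11814164]
1 [0.0299 0.0457]
2 [0.03   0.0457]
3 [0.0299 0.0459]
4 [0.0292 0.0461]
5 [0.0293 0.0461]
6 [0.0292 0.046 ]
8 [0.0294 0.0463]
red z 0.09 6 [0.0213 0.0557] [0.0238 0.0779]
red z 0.11 11 [0.044  0.0731] [0.0664 0.0769]
red z 0.115 37 [0.0439 0.0659] [0.0648 0.0769]
red z 0.12 48 [0.0442 0.0662] [0.0695 0.077 ]
red z 0.125 284 [0.0449 0.0648] [0.0707 0.0769]
red z 0.13 82 [0.0461 0.0661] [0.0604 0.076 ]
block 204 [0.03108908 0.0520426 ] [0.05057495 0.08986929]
leaf z 0.06 6 [0.0378 0.0762] [0.0458 0.0768]
leaf z 0.07 35 [0.0103 0.0659] [0.0465 0.077 ]
leaf z 0.08 156 [0.0106 0.0555] [0.0471 0.0872]
leaf z 0.09 462 [0.0116 0.0559] [0.0496 0.0873]
leaf z 0.1 219 [0.0132 0.0651] [0.0503 0.0769]
leaf z 0.11 50 [0.0428 0.0648] [0.058  0.0769]
```

apply_moves([
  [-1.6,-2.3,0,0,0.6],
  [-1.57,-2.18,0,0,0.45],
  [0,0,4,0,0.35],
  [0,0,4,0,0.35],
  [0,0,4,0,0.35],
  [0,0,3,0,0.35],
  [0,0,1.2,0,0.35],
  [0,0,0,0,0.35],
], newtons=10)

```text
time_s: 2.2
eef_pos: [0.6058, 0.345, 0.0963]
orientation: [-179.9, -0.2, 170.4]
force: [-0.6, 0.1, 0.1]
gripper_width: 0.0312
```

apply_moves([
  [0,0,0,0,0],
  [0,0,0,0,0],
  [0,0,0,0,0],
  [0,0,0,0,0],
  [0,0,0,0,0],
], newtons=10)

```text
time_s: 2.7
eef_pos: [0.6087, 0.3437, 0.1012]
orientation: [-179.9, 0.2, 170.4]
force: [-1.8, -8.5, 5.0]
gripper_width: 0.0119
```

Run:
```python
from h import *
s=ctrl.read_state();print(s['time_s'],s['eef_pos'],s['force'],s['gripper_width'],w2j(s['eef_pos']))
h=np.array([.0388,.047]);th0=np.deg2rad(98.1);r=np.hypot(72,8)/1000;a0=np.arctan2(8,72)
p=[(h[0]-r*np.cos(t+a0),h[1]+r*np.sin(t+a0)) for t in np.deg2rad(np.r_[98.1:0:-7.0,0,-1])]
d=np.diff(p,axis=0)*100
print(np.c_[-d[:,0],-d[:,1]].round(2).tolist(),p[0],p[-1])
```

```text
2.7 [0.60865662 0.34371186 0.10123641] [-1.75252437 -8.51766262  4.95918916] 0.011878867672227855 [0.05569838 0.07038629]
[[0.87, -0.17], [0.88, -0.06], [0.88, 0.05], [0.87, 0.15], [0.85, 0.26], [0.81, 0.36], [0.76, 0.46], [0.7, 0.55], [0.62, 0.63], [0.54, 0.7], [0.45, 0.76], [0.36, 0.81], [0.26, 0.85], [0.15, 0.87], [0.0, 0.01], [0.01, 0.13]] (np.float64(0.0568650779612384), np.float64(0.1171544935000915)) (np.float64(-0.03332865330275844), np.float64(0.053742208297766714))
```

apply_moves([
  [0,-0.1,0,0,0],
  [0,0,0,0,0],
])

```text
time_s: 2.9
eef_pos: [0.6087, 0.3437, 0.1013]
orientation: [-180.0, 0.2, 170.4]
force: [-0.3, -6.3, 6.9]
gripper_width: 0.0116
```

apply_moves([
  [0,-0.25,-0.25,0,0],
  [0,0,0,0,0],
])

```text
time_s: 3.1
eef_pos: [0.607, 0.3438, 0.1019]
orientation: [179.8, 0.1, 170.4]
force: [1.2, 4.4, -2.8]
gripper_width: 0.012
```

apply_moves([
  [0.87,0.1,-0.1,0,0],
  [0.9,0,-0.05,0,0],
  [0.9,0,0.06,0,0],
  [0.9,0,0.17,0,0],
  [0.87,0,0.28,0,0],
  [0.83,0,0.38,0,0],
  [0.78,0,0.47,0,0],
  [0.71,0,0.56,0,0],
  [0.63,0,0.64,0,0],
])

```text
time_s: 4.0
eef_pos: [0.5352, 0.3559, 0.0781]
orientation: [179.9, 0.2, 170.4]
force: [8.3, 1.3, -3.6]
gripper_width: 0.0119
```

Run:
```python
from h import *
s=ctrl.read_state();print(s['time_s'],s['eef_pos'],s['force'],s['gripper_width'],w2j(s['eef_pos']))
```

```text
4.0 [0.53517046 0.35586445 0.07806682] [ 8.2933393   1.29114959 -3.55225508] 0.011876541075204918 [-0.01878535  0.07011351]
```

apply_moves([
  [0.3,0,0.72,0,0],
  [0.3,0,0.78,0,0],
  [0.25,0,0.8,0,0],
  [0.2,0,0.85,0,0],
  [0.1,0,0.85,0,0],
  [0,0,0.5,0,0],
  [0,0,0.2,0,0],
  [0,0,0,0,0],
])

```text
time_s: 4.8
eef_pos: [0.5239, 0.3577, 0.0313]
orientation: [179.9, 0.1, 170.4]
force: [-1.6, 3.2, 9.9]
gripper_width: 0.0119
```

Run:
```python
from h import *
s=ctrl.read_state();print(s['time_s'],s['eef_pos'],s['force'],s['gripper_width'],w2j(s['eef_pos']))
```

```text
4.8 [0.52393001 0.3577299  0.03133553] [-1.58557137  3.171351    9.89171709] 0.01187973587004215 [-0.03017949  0.07007828]
```

apply_moves([
  [0,0,0,0,0.4],
  [0,0,0,0,0.4],
  [0,0,0,0,0.4],
  [0,0,-3,0,0.4],
  [0,-1,-4,0,0.6],
  [0,-2,-4,0,1],
  [0,-2,-4,0,1],
  [0,0,0,0,1],
])

```text
time_s: 5.6
eef_pos: [0.5175, 0.3072, 0.1862]
orientation: [179.8, 0.5, 170.3]
force: [0.7, -0.3, -0.4]
gripper_width: 0.0648
```

Run:
```python
from h import *
s=ctrl.read_state();print(s['time_s'],s['eef_pos'],s['force'],w2j(s['eef_pos']))
c=cam('wrist');W=cloud(c);px=c['pixels'];np.savez('w2',W=W,px=px);cv2.imwrite('pics/w2.png',px)
px=px.astype(int);b,g,r=px[...,0],px[...,1],px[...,2];Z=W[...,2];J=w2j(W)
near=(abs(J[...,0])<.09)&(abs(J[...,1])<.16)
red=near&(r>g+50)&(r>b+50)&(Z>.03)
print('red',red.sum(),J[red].min(0),J[red].max(0),Z[red].min(),Z[red].max())
t=red&(Z>.055);A_=np.c_[J[t],np.ones(t.sum())];print('top plane',np.linalg.lstsq(A_,Z[t],rcond=None)[0],Z[t].mean(),J[t].mean(0))
m=near&(r>190)&(abs(Z-.019)<.006)&(J[...,0]>.02);print('fence',Z[m].mean(),np.percentile(J[m],[1,99],axis=0))
m=near&(Z>.015)&(J[...,0]<.02)&~red
print('foot/screw',np.percentile(J[m],[0,1,50,99,100],axis=0).round(4).tolist())
```

```text
5.6 [0.51753982 0.30716547 0.18617931] [ 0.68937201 -0.26170618 -0.44801902] [-0.02804763  0.01915626]
red 527 [-0.04212629  0.05752137] [0.00980947 0.08561891] 0.030016149599514486 0.07049001780345782
top plane [0.1541277  0.41805346 0.04285001] 0.06684979889858184 [-0.03253717  0.0694042 ]
fence 0.01990080306629377 [[ 0.02948475 -0.11862386]
 [ 0.0466627   0.1159718 ]]
foot/screw [[-0.0644, -0.0669], [-0.0633, -0.0589], [-0.0522, 0.02], [-0.0147, 0.0974], [0.02, 0.1047]]
```

View pics/w2.png

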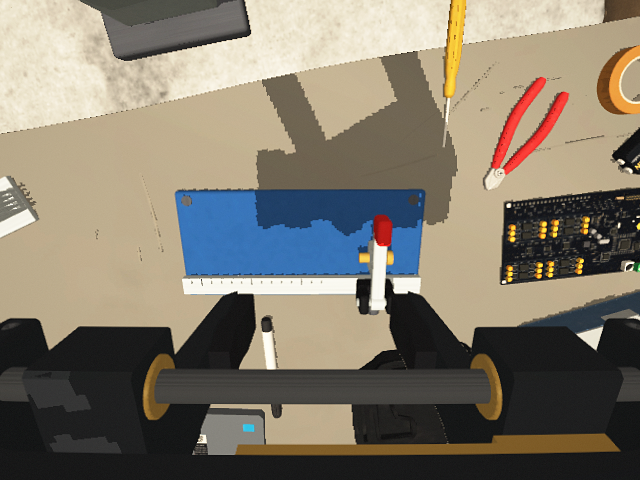

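The leaf is down: the tab top is at about 68 mm, as it should be, and it was pressed on its stop at about 10 N. The brass screw tip is near (360,257). Now the bar.

apply_moves([
  [0,-4.9,0,0,1],
  [0,-4.9,0,0,1],
  [0,-4.9,0,0,1],
  [0,-4.9,0,0,1],
  [0,-4.9,0,0,1],
  [0,-4.9,0,0,1],
  [0,-4.9,0,0,1],
])

```text
time_s: 6.35
eef_pos: [0.4556, -0.0314, 0.1784]
orientation: [180.0, -0.2, 170.4]
force: [0.8, -0.9, -0.3]
gripper_width: 0.0885
```

apply_moves([
  [0,0,0,0.146,1],
  [0,0,0,0.146,1],
  [0,0,0,0.146,1],
  [0,0,0,0.146,1],
  [0,0,0,0.146,1],
  [0,0,0,0.146,1],
  [0,0,0,0.146,1],
  [0,0,0,0.146,1],
  [0,0,0,0,1],
  [0,0,0,0,1],
])

```text
time_s: 7.35
eef_pos: [0.4565, -0.0299, 0.1789]
orientation: [-179.9, -0.1, 103.7]
force: [0.6, 0.2, -0.3]
gripper_width: 0.0882
```

Run:
```python
from h import *
s=ctrl.read_state();print(s['time_s'],s['eef_pos'],s['orientation'],s['force'])
c=cam('wrist');W=cloud(c);px=c['pixels'];cv2.imwrite('pics/w3.png',px);np.savez('w3',W=W,px=px)
for q in(.035,.004):
    m=(W[...,2]>q)&(W[...,2]<.06)&(abs(W[...,0]-.46)<.1)&(abs(W[...,1]+.03)<.1)
    k=cv2.connectedComponentsWithStats(m.astype(np.uint8));m=k[1]==1+np.argmax(k[2][1:,4])
    rr=cv2.minAreaRect(W[m][:,:2].astype(np.float32));print(m.sum(),rr,W[m][:,2].max(),cv2.boxPoints(rr).round(3).tolist())
print(delta([.4597,-.0315,.016],103.2))
```

```text
7.35 [ 0.45652453 -0.02989389  0.17889549] [-1.79883202e+02 -6.87504621e-02  1.03705165e+02] [ 0.56287861  0.22834576 -0.27302766]
496 ((0.4694024324417114, -0.029967274516820908), (0.0030772576574236155, 0.11049330979585648), 13.147839546203613) 0.04931462205788811 [[0.45500001311302185, 0.023000000044703484], [0.47999998927116394, -0.08399999886751175], [0.4830000102519989, -0.08299999684095383], [0.4580000042915344, 0.024000000208616257]]
5774 ((0.46014854311943054, -0.03208502382040024), (0.04802807420492172, 0.11057541519403458), 13.136800765991211) 0.04937970428757804 [[0.42399999499320984, 0.01600000075995922], [0.4490000009536743, -0.09099999815225601], [0.4959999918937683, -0.07999999821186066], [0.47099998593330383, 0.027000000700354576]]
(array([-0.23,  0.29, 16.32]), 0.008)
```

View pics/w3.png

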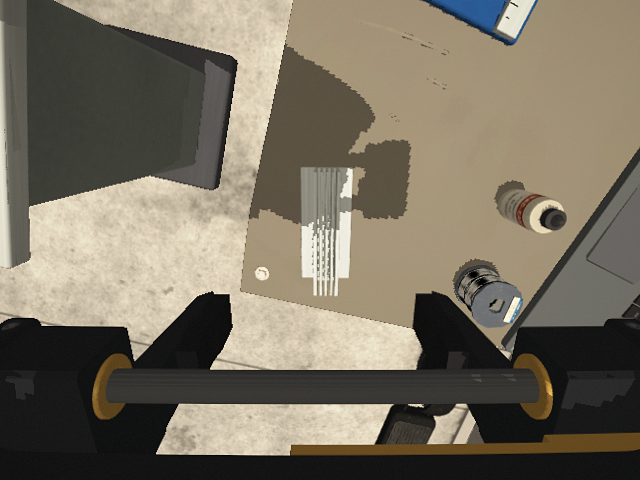

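The bar is centred between the fingers and aligned (48.0 × 110.6 mm measured, centre (0.460, −0.032)). Going down to grasp it.

apply_moves([
  [-0.25,0.33,3,0.01,1],
  [0,0,4,0,0.8],
  [0,0,4,0,0.6],
  [0,0,3,0,0.6],
  [0,0,2.0,0,0.6],
  [0,0,0.3,0,0.5],
  [0,0,0,0,0.5],
], newtons=25)

```text
time_s: 8.1
eef_pos: [0.4605, -0.0317, 0.0167]
orientation: [-179.9, -0.0, 103.0]
force: [0.5, -0.4, 0.7]
gripper_width: 0.0447
```

apply_moves([
  [0,0,0,0,0],
  [0,0,0,0,0],
  [0,0,0,0,0],
  [0,0,0,0,0],
  [0,0,0,0,0],
  [0,0,0,0,0],
], newtons=25)

```text
time_s: 8.7
eef_pos: [0.4615, -0.0322, 0.0181]
orientation: [179.9, 0.0, 102.9]
force: [-2.7, 0.0, 6.6]
gripper_width: 0.0218
```

apply_moves([
  [0,0,-2,0,0],
  [0,0,-3,0,0],
  [1.5,0.8,-1,0,0],
  [3.6,1.8,0,0,0],
  [4.0,2.0,0,0,0],
  [4.0,2.1,0,0,0],
  [4.0,2.1,0,0,0],
  [4.0,2.1,0,0,0],
  [3.6,1.8,0,0,0],
  [1.6,0.8,0,0,0],
])

```text
time_s: 9.7
eef_pos: [0.5339, 0.2579, 0.0771]
orientation: [180.0, -0.0, 103.0]
force: [0.3, 0.1, -3.7]
gripper_width: 0.0217
```

apply_moves([
  [0,0,0,0.1,0],
  [0,0,0,0.1,0],
  [0,0,0,0.1,0],
  [0,0,0,0.093,0],
  [0,0,0,0,0],
  [0,0,0,0,0],
])

```text
time_s: 10.3
eef_pos: [0.5336, 0.2541, 0.0769]
orientation: [-180.0, 0.0, 80.5]
force: [0.8, 0.3, -3.5]
gripper_width: 0.0221
```

Run:
```python
from h import *
s=ctrl.read_state();print(s['time_s'],s['eef_pos'],s['orientation'],s['force'],s['gripper_width'],w2j(s['eef_pos']))
c=cam('wrist');W=cloud(c);px=c['pixels'];cv2.imwrite('pics/w4.png',px);np.savez('w4',W=W,px=px)
T=cam('top');Wt=cloud(T);np.savez('t4',W=Wt,px=T['pixels'])
for n,w in(('w',W),('t',Wt)):
    J=w2j(w);m=(abs(J[...,0])<.08)&(J[...,1]>-.12)&(J[...,1]<.04)&(w[...,2]>.045)&(w[...,2]<.082)
    k=cv2.connectedComponentsWithStats(m.astype(np.uint8));m=k[1]==1+np.argmax(k[2][1:,4])
    print(n,m.sum(),cv2.minAreaRect(J[m].astype(np.float32)),w[m][:,2].min())
```

```text
10.3 [0.53357938 0.25409183 0.07688826] [-1.79966528e+02  2.41552003e-02  8.04990972e+01] [ 0.80170108  0.30559212 -3.49412279] 0.022080286954014323 [-0.00338165 -0.03049924]
w 7086 ((-0.003505837172269821, -0.022189859300851822), (0.04818601906299591, 0.09456781297922134), 0.10832419246435165) 0.06085206971899296
t 90 ((-0.021759839728474617, -0.0723455622792244), (0.021303903311491013, 0.013220622204244137), 89.93525695800781) 0.058470188358824116
```

View pics/w4.png

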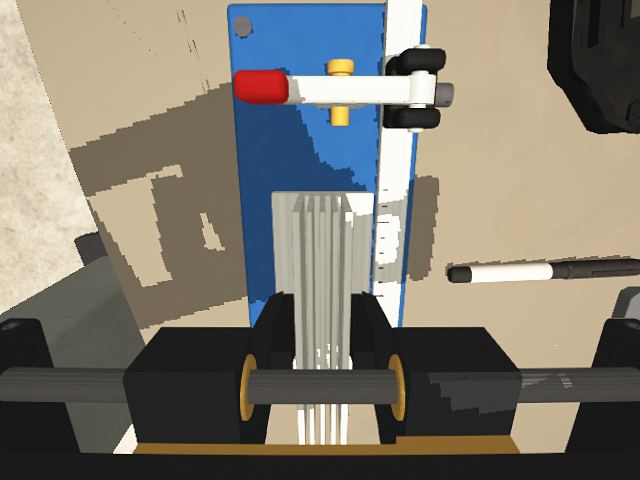

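apply_moves([
  [0,0,1.5,0,0],
  [0,0,1.5,0,0],
  [0,0,1.0,0,0],
  [0,0,0.5,0,0],
  [0,0,0.2,0,0],
  [0,0,0.1,0,0],
  [0,0,0.1,0,0],
  [0,0,0,0,0],
])

```text
time_s: 11.2
eef_pos: [0.5342, 0.2547, 0.0285]
orientation: [180.0, -0.0, 80.4]
force: [-0.8, 0.2, -3.4]
gripper_width: 0.022
```

Run:
```python
from h import *
s=ctrl.read_state();print(s['time_s'],s['eef_pos'],s['orientation'],s['force'],s['torque'],w2j(s['eef_pos']))
z=np.load('w4.npz');W=z['W'];px=z['px'].astype(int);b,g,r=px[...,0],px[...,1],px[...,2];J=w2j(W);Z=W[...,2]
m=(b<100)&(r>160)&(g>110)&(J[...,0]>-.06)&(J[...,0]<.03)&(J[...,1]>.03)&(J[...,1]<.11)&(Z>.014)
print('brass',m.sum(),np.percentile(J[m],[1,5,95,99],axis=0).round(4).tolist(),np.median(Z[m]))
```

```text
11.2 [0.53419542 0.25468762 0.02851619] [ 1.79958822e+02 -1.82460882e-02  8.03776774e+01] [-0.80328561  0.18646903 -3.35183753] [-0.09880463  0.09242166 -0.01431968] [-0.0028736  -0.02980905]
brass 669 [[-0.0008, 0.0551], [0.0002, 0.0561], [0.0107, 0.0857], [0.0122, 0.0862]] 0.030787357161265266
```

apply_moves([
  [0,0,0.05,0,0],
  [0,0,0.05,0,0],
  [0,0,0,0,0],
])

```text
time_s: 11.5
eef_pos: [0.5343, 0.2547, 0.0282]
orientation: [180.0, -0.0, 80.4]
force: [-2.4, -1.0, 5.6]
gripper_width: 0.0216
```

apply_moves([
  [0,0,-0.05,0,0],
  [0,0.2,0,0,0],
  [0,0.2,0,0,0],
  [0,0.2,0,0,0],
  [0,0.05,0,0,0],
  [0,0,0,0,0],
  [0,0,0,0,0],
])

```text
time_s: 12.2
eef_pos: [0.5404, 0.2538, 0.0282]
orientation: [180.0, -0.0, 80.4]
force: [-3.3, 0.2, 5.7]
gripper_width: 0.022
```

apply_moves([
  [0,0,-0.05,0,0],
  [0,0.05,0,0,0],
  [0,0.05,0,0,0],
  [0,0,0,0,0],
  [0,0,0,0,0],
])

```text
time_s: 12.7
eef_pos: [0.5413, 0.2534, 0.0282]
orientation: [180.0, -0.0, 80.4]
force: [-3.1, 1.4, 3.1]
gripper_width: 0.022
```

apply_moves([
  [0,0,-0.06,0,0],
  [0,0.05,0,0,0],
  [0,0.05,0,0,0],
  [0,0,0,0,0],
  [0,0,0,0,0],
])

```text
time_s: 13.2
eef_pos: [0.5422, 0.253, 0.0284]
orientation: [-180.0, 0.0, 80.4]
force: [0.4, -0.8, -4.0]
gripper_width: 0.0214
```

apply_moves([
  [0,0.05,0,0,0],
  [0,0.05,0,0,0],
  [0,0,0,0,0],
  [0,0,0,0,0],
])

```text
time_s: 13.6
eef_pos: [0.543, 0.253, 0.0286]
orientation: [-180.0, 0.0, 80.4]
force: [-1.3, 0.7, -4.1]
gripper_width: 0.0217
```

apply_moves([
  [0,0.05,0,0,0],
  [0,0.05,0.04,0,0],
  [0,0,0,0,0],
  [0,0,0,0,0],
])

```text
time_s: 14.0
eef_pos: [0.543, 0.253, 0.0283]
orientation: [-179.9, 0.0, 80.4]
force: [-6.3, 1.4, 0.6]
gripper_width: 0.0215
```

apply_moves([
  [0,0.05,0,0,0],
  [0,0.05,0,0,0],
  [0,0,0,0,0],
  [0,0,0,0,0],
])

```text
time_s: 14.4
eef_pos: [0.5431, 0.253, 0.0283]
orientation: [-179.8, 0.1, 80.4]
force: [-9.8, 0.2, 4.7]
gripper_width: 0.0217
```

apply_moves([
  [0,-0.07,-0.03,0,0],
  [0,-0.05,0,0,0],
  [0,0,0,0,0],
  [0,0,0,0,0],
])

```text
time_s: 14.8
eef_pos: [0.5431, 0.253, 0.0283]
orientation: [-179.9, 0.0, 80.4]
force: [-5.2, 2.3, -0.8]
gripper_width: 0.0216
```

apply_moves([
  [0.3,0,0,0,0],
  [0.4,0,0,0,0],
  [0.4,0,0,0,0],
  [0.4,0,0,0,0],
  [0.4,0,0,0,0],
  [0.3,0,0,0,0],
  [0.2,0,0,0,0],
  [0.1,0,0,0,0],
  [0,0,0,0,0],
  [0,0,0,0,0],
])

```text
time_s: 15.8
eef_pos: [0.547, 0.2768, 0.0283]
orientation: [-179.9, 0.1, 80.4]
force: [-6.6, -3.5, 1.4]
gripper_width: 0.0214
```

```bash
cat >> h.py <<'E'
def st():
    s=ctrl.read_state();f=s['force'];fj=[f[0]*np.cos(A)+f[1]*np.sin(A),-f[0]*np.sin(A)+f[1]*np.cos(A),f[2]]
    print(s['time_s'],s['eef_pos'].round(4),s['orientation'].round(2),'Fjig',np.round(fj,2),'jig',w2j(s['eef_pos']).round(4),s['gripper_width'].round(4))
E
python3 -c "
from h import *
st()"
```

```text
Traceback (most recent call last):
  File "h.py", line 29, in st
    print(s['time_s'],s['eef_pos'].round(4),s['orientation'].round(2),'Fjig',np.round(fj,2),'jig',w2j(s['eef_pos']).round(4),s['gripper_width'].round(4))
                                                                                                                             ^^^^^^^^^^^^^^^^^^^^^^^^
AttributeError: 'float' object has no attribute 'round'
```

apply_moves([
  [0,-0.06,-0.04,0,0],
  [0.1,0,0,0,0],
  [0.1,0,0,0,0],
  [0.05,0,0,0,0],
  [0.05,0,0,0,0],
  [0,0,0,0,0],
])

```text
time_s: 16.4
eef_pos: [0.5476, 0.2806, 0.0287]
orientation: [-179.9, 0.0, 80.4]
force: [-5.4, -0.7, -4.3]
gripper_width: 0.0217
```

```bash
sed -i "s/s\['gripper_width'\].round(4)/round(s['gripper_width'],4)/" h.py
python3 -c "
from h import *
st()"
```

```text
16.4 [0.5476 0.2806 0.0287] [-1.7994e+02  3.0000e-02  8.0380e+01] Fjig [-5.25 -1.55 -4.29] jig [ 0.0061 -0.002 ] 0.0217
```

apply_moves([
  [0.03,-0.04,0.03,0,0],
  [0.03,0,0,0,0],
  [0.03,0,0,0,0],
  [0,0,0,0,0],
  [0,0,0,0,0],
])

```text
time_s: 16.9
eef_pos: [0.5478, 0.2816, 0.0287]
orientation: [-180.0, -0.0, 80.4]
force: [-4.0, 0.2, -4.2]
gripper_width: 0.0219
```

```bash
python3 -c "
from h import *
st()"
```

```text
16.9 [0.5478 0.2816 0.0287] [-180.     -0.     80.37] Fjig [-4.02 -0.44 -4.21] jig [ 0.0061 -0.001 ] 0.0219
```

apply_moves([
  [0.0,0,0.04,0,0],
  [0.03,0,0,0,0],
  [0.03,0,0,0,0],
  [0,0,0,0,0],
  [0,0,0,0,0],
])

```text
time_s: 17.4
eef_pos: [0.5479, 0.2821, 0.0284]
orientation: [-180.0, 0.0, 80.4]
force: [-4.2, -1.7, -2.3]
gripper_width: 0.0219
```

```bash
python3 -c "
from h import *
st()"
```

```text
17.4 [0.5479 0.2821 0.0284] [-180.      0.     80.37] Fjig [-3.84 -2.42 -2.26] jig [ 0.0061 -0.0005] 0.0219
```

apply_moves([
  [0.03,0,0,0,0],
  [0.03,0,0,0,0],
  [0,0,0,0,0],
  [0,0,0,0,0],
])

```text
time_s: 17.8
eef_pos: [0.5479, 0.2824, 0.0283]
orientation: [-180.0, 0.0, 80.4]
force: [-5.5, -1.6, -1.4]
gripper_width: 0.0218
```

```bash
python3 -c "
from h import *
st()"
```

```text
17.8 [0.5479 0.2824 0.0283] [-1.7998e+02  4.0000e-02  8.0380e+01] Fjig [-5.13 -2.5  -1.41] jig [ 0.0061 -0.0002] 0.0218
```

apply_moves([
  [0.03,-0.03,0,0,0],
  [0.03,0,0,0,0],
  [0,0,0,0,0],
  [0,0,0,0,0],
])

```text
time_s: 18.2
eef_pos: [0.5479, 0.2825, 0.0283]
orientation: [-180.0, 0.1, 80.4]
force: [-4.7, -4.8, -2.4]
gripper_width: 0.0218
```

```bash
python3 -c "
from h import *
st()"
```

```text
18.2 [0.5479 0.2825 0.0283] [-1.800e+02  8.000e-02  8.037e+01] Fjig [-3.87 -5.53 -2.39] jig [ 0.006  -0.0001] 0.0218
```

apply_moves([
  [0.02,0,0,0,0],
  [0.02,0,0,0,0],
  [0,0,0,0,0],
  [0,0,0,0,0],
])

```text
time_s: 18.6
eef_pos: [0.5479, 0.2825, 0.0283]
orientation: [-180.0, 0.1, 80.4]
force: [-4.9, -6.5, -1.8]
gripper_width: 0.0218
```

```bash
python3 -c "
from h import *
st()"
```

```text
18.6 [0.5479 0.2825 0.0283] [-1.7999e+02  1.1000e-01  8.0370e+01] Fjig [-3.76 -7.23 -1.81] jig [ 0.006  -0.0001] 0.0218
```

apply_moves([
  [0,0,0,0,0],
  [0,0,0,0,0],
  [0,0,0,0,0],
  [0,0,0,0,0],
  [0,0,0,0,0],
  [0,0,0,0,0],
])

```text
time_s: 19.2
eef_pos: [0.548, 0.2825, 0.0283]
orientation: [-180.0, 0.1, 80.4]
force: [-5.2, -6.6, -1.4]
gripper_width: 0.0215
```

apply_moves([
  [0,0,0,0,0],
  [0,0,0,0,0],
  [0,0,0,0,0],
  [0,0,0,0,0],
  [0,0,0,0,0],
  [0,0,0,0,0],
])

```text
time_s: 19.8
eef_pos: [0.548, 0.2825, 0.0283]
orientation: [-180.0, 0.1, 80.4]
force: [-4.7, -5.4, -0.4]
gripper_width: 0.0217
```

apply_moves([
  [-0.04,-0.03,0,0,0],
  [-0.04,-0.03,0,0,0],
  [-0.03,0,0,0,0],
  [0,0,0,0,0],
  [0,0,0,0,0],
])

```text
time_s: 20.3
eef_pos: [0.5478, 0.2825, 0.0285]
orientation: [179.9, 0.0, 80.4]
force: [-0.6, -4.8, -4.6]
gripper_width: 0.0217
```

```bash
python3 -c "
from h import *
st()"
```

```text
20.3 [0.5478 0.2825 0.0285] [179.93   0.    80.37] Fjig [ 0.2  -4.83 -4.63] jig [ 0.0059 -0.0001] 0.0217
```

apply_moves([
  [-0.05,0.04,0.02,0,0],
  [-0.03,0,0.02,0,0],
  [0,0,0,0,0],
  [0,0,0,0,0],
])

```text
time_s: 20.7
eef_pos: [0.5478, 0.2823, 0.0282]
orientation: [179.9, -0.0, 80.4]
force: [0.3, -0.7, -3.1]
gripper_width: 0.022
```

```bash
python3 -c "
from h import *
st()"
```

```text
20.7 [0.5478 0.2823 0.0282] [ 1.7995e+02 -5.0000e-02  8.0380e+01] Fjig [ 0.44 -0.59 -3.13] jig [ 0.006  -0.0003] 0.022
```

apply_moves([
  [0,0,0,0,0.27],
  [0,0,0,0,0.3],
  [0,0,0,0,0.4],
  [0,0,0,0,0.4],
  [0,0,0,0,0.4],
  [0,0,-0.5,0,0.4],
  [0,0,-2,0,0.4],
  [0,0,-4,0,0.4],
  [0,0,-4,0,0.4],
  [0,0,-3,0,0.4],
  [0,0,0,0,0.4],
  [0,0,0,0,0.4],
])

```text
time_s: 21.9
eef_pos: [0.5478, 0.282, 0.1638]
orientation: [179.9, -0.0, 80.4]
force: [-0.4, -0.5, -0.7]
gripper_width: 0.0352
```

Run:
```python
from h import *
st()
c=cam('wrist');W=cloud(c);px=c['pixels'];cv2.imwrite('pics/w5.png',px);np.savez('w5',W=W,px=px)
J=w2j(W);Z=W[...,2]
m=(J[...,0]>-.05)&(J[...,0]<.026)&(J[...,1]>-.09)&(J[...,1]<.052)&(Z>.0135)&(Z<.065)
k=cv2.connectedComponentsWithStats(m.astype(np.uint8));m=k[1]==1+np.argmax(k[2][1:,4])
print(m.sum(),cv2.minAreaRect(J[m].astype(np.float32)),np.percentile(Z[m],[1,50,99]))
px=px.astype(int);b,g,r=px[...,0],px[...,1],px[...,2]
red=(r>g+60)&(r>b+60)&(Z>.03)&(abs(J[...,0])<.09)&(abs(J[...,1]-.07)<.04)
print('red',J[red].min(0),J[red].max(0),np.percentile(Z[red],[50,90,99]))
```

```text
21.9 [0.5478 0.282  0.1638] [ 1.7991e+02 -4.0000e-02  8.0380e+01] Fjig [-0.33 -0.58 -0.74] jig [ 0.0059 -0.0006] 0.0352
5971 ((0.003860803321003914, -0.001794464886188507), (0.10755729675292969, 0.04424431174993515), 89.99610137939453) [0.01570337 0.02321388 0.05829363]
red [-0.0411204   0.06494221] [-0.01917321  0.07639195] [0.06866183 0.06962699 0.07033564]
```

View pics/w5.png

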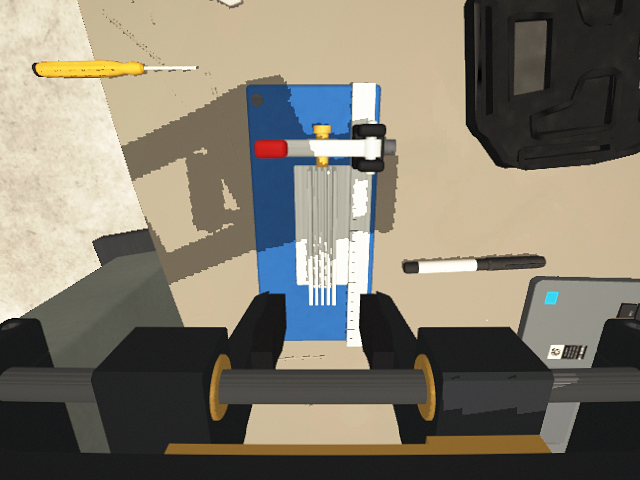

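Wrist view: the bar (295–350, 165–305) lies flush along the fence with its end on the screw at (322,165). The leaf is down, with the tab at (270,149). Now I'll turn the hand and go for the tab.

apply_moves([
  [2.4,-1.4,0,0,0.4],
  [2.4,-1.4,0,0,0.4],
  [2.3,-1.3,0,0,0.4],
], newtons=10)

```text
time_s: 22.25
eef_pos: [0.5173, 0.3589, 0.1604]
orientation: [-179.8, 0.1, 80.3]
force: [0.6, 0.2, -0.4]
gripper_width: 0.0353
```

apply_moves([
  [0,0,0,-0.1428,0.32],
  [0,0,0,-0.1428,0.32],
  [0,0,0,-0.1428,0.32],
  [0,0,0,-0.1428,0.32],
  [0,0,0,-0.1428,0.32],
  [0,0,0,-0.1428,0.32],
  [0,0,0,-0.1428,0.32],
  [0,0,0,-0.1428,0.32],
  [0,0,0,-0.1428,0.32],
  [0,0,0,-0.1428,0.32],
  [0,0,0,-0.1428,0.32],
  [0,0,0,0,0.32],
])

```text
time_s: 23.45
eef_pos: [0.5177, 0.3582, 0.1605]
orientation: [-179.9, -0.2, 170.4]
force: [-0.2, 0.0, 0.6]
gripper_width: 0.0284
```

```bash
python3 -c "
from h import *
st();print(delta([*j2w([-.035,.0703]),.037],170.4))"
```

```text
23.45 [0.5177 0.3582 0.1605] [-179.87   -0.19  170.44] Fjig [-0.16 -0.01  0.62] jig [-0.0364  0.0695] 0.0284
(array([-0.18,  0.11, 12.35]), 0.001)
```

apply_moves([
  [-0.18,0.11,3,0,0.32],
  [0,0,3,0,0.32],
  [0,0,3,0,0.32],
  [0,0,2,0,0.32],
  [0,0,1.2,0,0.32],
  [0,0,0,0,0.32],
  [0,0,0,0,0.32],
])

```text
time_s: 24.15
eef_pos: [0.521, 0.3596, 0.0411]
orientation: [180.0, 0.0, 170.3]
force: [0.2, 0.9, -0.2]
gripper_width: 0.0284
```

```bash
python3 -c "
from h import *
st()"
```

```text
24.15 [0.521  0.3596 0.0411] [180.    0.  170.3] Fjig [ 0.06  0.97 -0.21] jig [-0.0334  0.0715] 0.0284
```

apply_moves([
  [0.15,-0.12,0.25,0,0.32],
  [0,0,0,0,0.32],
  [0,0,0,0,0.32],
])

```text
time_s: 24.45
eef_pos: [0.5195, 0.3588, 0.0393]
orientation: [180.0, 0.1, 170.4]
force: [0.5, 0.4, -0.2]
gripper_width: 0.0281
```

```bash
python3 -c "
from h import *
st()"
```

```text
24.45 [0.5195 0.3588 0.0393] [1.7996e+02 6.0000e-02 1.7036e+02] Fjig [ 0.4   0.45 -0.16] jig [-0.0347  0.0704] 0.0281
```

apply_moves([
  [0,0,0,0,0.1],
  [0,0,0,0,0],
  [0,0,0,0,0],
  [0,0,0,0,0],
  [0,0,0,0,0],
])

```text
time_s: 24.95
eef_pos: [0.5193, 0.3586, 0.0387]
orientation: [180.0, 0.0, 170.4]
force: [-1.3, -1.5, 3.1]
gripper_width: 0.0116
```

```bash
python3 -c "
from h import *
st()"
```

```text
24.95 [0.5193 0.3586 0.0387] [1.8000e+02 2.0000e-02 1.7038e+02] Fjig [-1.04 -1.69  3.12] jig [-0.0349  0.0702] 0.0116
```

apply_moves([
  [-0.08,0,-0.5,0,0],
  [-0.14,0,-0.51,0,0],
  [-0.35,0,-0.97,0,0],
  [-0.49,0,-0.92,0,0],
  [-0.61,0,-0.84,0,0],
  [-0.72,0,-0.75,0,0],
  [-0.82,0,-0.64,0,0],
])

```text
time_s: 25.65
eef_pos: [0.5493, 0.3535, 0.0905]
orientation: [-179.9, -0.2, 170.4]
force: [-5.5, 1.2, 1.9]
gripper_width: 0.0122
```

```bash
python3 -c "
from h import *
st()"
```

```text
25.65 [0.5493 0.3535 0.0905] [-179.94   -0.2   170.41] Fjig [-5.66  0.21  1.89] jig [-0.0045  0.0701] 0.0122
```

apply_moves([
  [-0.9,0,-0.5,0,0],
  [-0.96,0,-0.37,0,0],
  [-1.0,0,-0.24,0,0],
  [-1.03,0,-0.1,0,0],
  [-1.04,0,0.04,0,0],
  [-1.02,0,0.18,0,0],
  [-0.5,0,0.12,0,0],
  [0,0,0,0,0],
])

```text
time_s: 26.45
eef_pos: [0.6165, 0.3423, 0.0995]
orientation: [179.9, 0.2, 170.3]
force: [2.5, 0.1, 4.6]
gripper_width: 0.012
```

```bash
python3 -c "
from h import *
st()"
```

```text
26.45 [0.6165 0.3423 0.0995] [179.93   0.19 170.34] Fjig [2.41 0.53 4.56] jig [0.0637 0.0703] 0.012
```

apply_moves([
  [0,0,0,0,0.3],
  [0,0,0,0,0.3],
  [0,0,0,0,0.3],
  [0,0,-1,0,0.4],
  [0,0,-3,0,0.4],
  [0,0,-4,0,0.4],
  [0,0,-4,0,0.6],
  [2,-2,-3,0,0.6],
  [4,-3,0,0,0.6],
  [2,0,0,0,0.6],
  [0,0,0,0,0.6],
])

```text
time_s: 27.55
eef_pos: [0.5249, 0.3067, 0.2497]
orientation: [180.0, 0.0, 170.4]
force: [-0.1, -0.4, 1.3]
gripper_width: 0.0528
```

Run:
```python
from h import *
st()
c=cam('wrist');W=cloud(c);px=c['pixels'];cv2.imwrite('pics/w6.png',px)
J=w2j(W);Z=W[...,2]
m=(J[...,0]>-.05)&(J[...,0]<.028)&(J[...,1]>-.09)&(J[...,1]<.052)&(Z>.0135)&(Z<.065)
k=cv2.connectedComponentsWithStats(m.astype(np.uint8));m=k[1]==1+np.argmax(k[2][1:,4])
print(m.sum(),cv2.minAreaRect(J[m].astype(np.float32)),np.percentile(Z[m],[1,50,99]))
px=px.astype(int);b,g,r=px[...,0],px[...,1],px[...,2]
red=(r>g+50)&(r>b+50)&(Z>.03)&(abs(J[...,0])<.09)&(abs(J[...,1]-.07)<.04)&(Z>.1)
print('red',red.sum(),J[red].min(0),J[red].max(0),np.percentile(Z[red],[1,50,99]))
```

```text
27.55 [0.5249 0.3067 0.2497] [1.7997e+02 1.0000e-02 1.7043e+02] Fjig [-0.   -0.36  1.31] jig [-0.0207  0.02  ] 0.0528
4031 ((-0.0017009247094392776, -0.001400768756866455), (0.1067737564444542, 0.03489184379577637), 89.96883392333984) [0.01549471 0.05011464 0.05825775]
red 261 [-0.01583092  0.04685633] [0.07675426 0.0726455 ] [0.11021425 0.12555192 0.25079062]
```

View pics/w6.png

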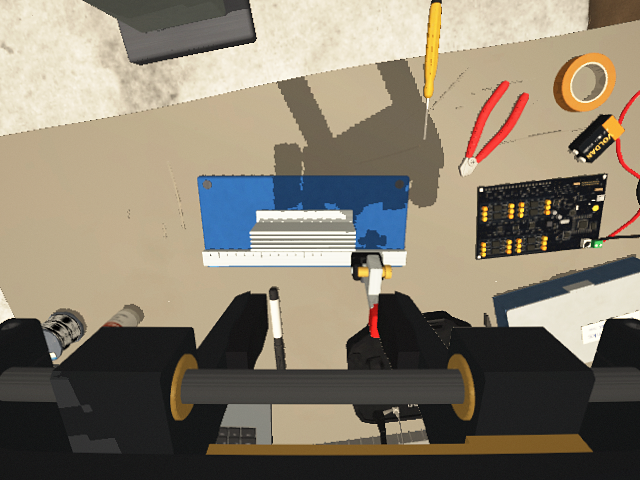

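The leaf is up, with the tab at (375,320) behind the fence. The bar (250–355, 210–250) is still flush and unshifted. Handing in.

```bash
python3 -c "
from h import *
print(ctrl.hand_in())"
```

```text
the job is handed in; nothing more can be done
None
```

The job is handed in at about 27.6 s of the 72 s allowed, with every step carried out. The hand-in gives no verdict, so the results below rest on my own checks.

- **Leaf down:** I led the leaf down by its tab and pressed it on its stop with about 10 N. The tab top measured about 68 mm high, as it should with the leaf fully down.
- **Bar gauged:** The bar was gripped across its fins, set on the plate, pushed to the fence and slid onto the screw. I held it there for about 1.2 s. The wrist read about 5–4 N against the fence and 6–7 N along it. Roughly 1–2 N of that along-fence force is friction, so the screw took about 5–6 N. The reading never passed 7.5 N while the bar was touching the stop.
- **Release and leaf up:** I unloaded the bar before opening the jaws, then led the leaf up to about 1.77 rad, judged from the tool position at release.

**Last checks:** In the last wrist picture the leaf is up behind the fence. The bar is flat, parallel to the fence within 0.1° and unshifted along it to within about 0.4 mm. The cutters look untouched; the spool and bottle are only partly in view.

**Limits of these checks:**
- The screw force comes from the wrist reading, because there is no direct contact sensor.
- In that picture the fins hide part of the bar's flange, so the bar's distance from the fence comes from the tool position at release, within about 0.2 mm of contact.
- I could not measure the raised leaf's angle from the picture, because one of the measured red points was not the tab.

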